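# Raise the splash shield to the matching rung

### The arm

A 6-joint arm with a two-finger parallel gripper is mounted at the origin on the work surface. World frame = base frame: x ahead of the robot, y to its left, z up, the work surface at z = 0. Lengths are in mm, angles in degrees, forces in N, time in s.
With the tool pointing down it reaches from about 350 to 850 mm from the base axis. Payload 8.1 kg.
Tool frame: the origin (TCP) lies midway between the tips of the shut fingers; the grasp point (between the pads) lies grip_depth behind it (grip_depth is the distance from the TCP to the grasp point, in mm); z points along the fingers, y is the line along which they close (so a half turn about z gives the same grasp; the last joint's range is limited). The gripper opens to 85 mm and grips with 20 to 120 N. Pads are 22 mm wide; open, the fingers measure 114 mm over their backs; the gripper's body (76 mm by 85 mm) begins 54 mm behind the grasp point. The pads swing forward as they close: fully open they stand 13 mm farther back than shut.
Start: joints at [-68.491, 7.471, 85.268, -0, 87.261, -4.893], TCP at [266.819, -537.413, 231.292] pointing down, gripper open.
Joint ranges: [-169.43, 169.43], [-51.17, 129.36], [1.28, 143.12], [-76.62, 256.62], [0, 156.53], [-152.29, 152.29]. Speed limits (degrees/s): [136.94, 136.94, 159.86, 180, 180, 180].

### API

Orientations are given as [roll, pitch, yaw] about the fixed x, y, z axes, in that order (R = Rz(yaw) Ry(pitch) Rx(roll)).
In Python, from bench import sense, snapshot, hand_in, grip_depth gives the robot as it stands. The module is installed in compiled form; this text tells all that it offers.
- The arm moves only by the tool apply_moves, never from a script. Its argument "series" is text: rows parted by semicolons, each of 5 numbers parted by spaces: the shift along the tool's x, y, z each as a share of 0.3 m, from -1 to 1, then the turn about the tool's z as a share of 2 rad, from -1 to 1, then the gripper's target within -1 to 1 (shut at 1, half-way at 0, fully open at -1). In form: tx ty tz twist gripper; .... A call has 1 to 5 rows; each row shifts and turns the commanded pose from where the row before left it, along the tool's axes as they then stand; what a row does not reach is not made up. A row lasts 1/12 s, in which the tool goes at most 41.7 mm and 7.16 degrees, less where a joint would pass 70% of its speed; a pose out of reach is approached as far as the arm can. A call with a number of a shift or a turn outside -1 to 1 is refused whole. A call with a gripper value outside its range is refused whole. The fingers move at their own pace and stop on an object; "squeeze" is the grip in N (left out, the last holds). Time passes only in rows, so rows that do not move let the fingers close. It gives the time, the measured TCP pose, the force, the opening and the grip force at its end, in the units of the state.
- sense(): the state, without advancing time (a new reading comes with each control period).
- snapshot(name): name is "side" or "top" or "wrist"; returns a dict with "frame" (420x560x3 uint8, blue, green, red), "depth" (420x560 float32, mm along the optical axis (not along the pixel's ray), 0 where there is no reading), "intrinsics" (3x3 intrinsics, pixels), "dist" ([k1, k2, p1, p2, k3] as OpenCV has them; the pictures are not rectified), "extrinsics" (4x4, takes a point from camera to world coordinates); the wrist camera has in their place "tool_from_camera" (4x4, takes a point from camera to tool coordinates, whose origin is the TCP and whose axes are the flange's). Camera axes: x right, y down, z forward; pixel columns grow to the right and rows downward; lengths in mm; the calibration is good to about 2 mm. A picture is of the moment at which its call begins: read the wrist's pose just before it.
- hand_in(): hands the job in; it is judged then, once.
The state is a dict: "time": time; "joint_pos": joint angles; "qd": joint speeds; "joint_efforts": joint torques, N m; "tool_pos": TCP position; "tcp_rot": TCP orientation; "ft_force": force on the tool from outside, world axes, zero at the start; "wrist_torque": the same for the moment, N m; "finger_gap": finger opening in mm; "grip_force": force on a finger pad.
Only numpy, scipy, OpenCV 4.12 (cv2) and the standard library are available. Lean on these libraries where they do the work, as an engineer would, in place of code of your own. Each camera call takes 0.05 s, during which the arm holds its last target. There are 200 camera calls.

### The job

Raise the splash shield on its leaning ladder stand by its blue tab until the red pawl has passed the rung of the right colour and swung back out, then lower it gently so that the pawl sits on that rung and holds the shield up, and let go. The right rung, green or yellow, has the colour of the cap of the cup standing on the black square of the stand's base plate. Do not let the shield drop, and leave everything else on the bench where it stands.

Things in the scene. Friction and masses are not known exactly. Their poses are not given: they have to be found in the camera images.
- tab (a point): centre of the flat blue tab on the shield's top edge: 12 mm thick, 74 mm wide, standing 52 mm clear of the white top rail (point 25 mm above the rail, 27 mm below the tab's upper edge). z axis: up the slope the shield slides on, leaning 35 deg from vertical, top towards the robot; x axis: across the 12 mm; y axis: along the width. Best pinched across the 12 mm, fingers pointing down the slope.
- shield_mid (a point): middle of the shield's clear panel, same axes as the tab. The shield (white frame, 284 mm wide, 180 mm high) weighs 0.4 to 0.9 kg and slides along the slope with light drag; it cannot turn or leave the stand, and slides down if let go with no rung under its pawl.
- shield (a joint): height of the shield along the slope, m, growing as it is raised: 0 when the pawl sits on the first (lowest) rung, 0.045 on the second, which is yellow with yellow collars on the rails, 0.090 on the third, which is green with green collars, 0.135 on the fourth (plain). It starts seated on the first rung and can be raised to 0.165.
- pawl (a joint): angle of the red gravity pawl, rad: 0 hanging fully out, growing to about 0.16 as a rung pushes it in while the shield rises. A red bar 50 mm long, 30 mm wide, hinged mid-way on the shield's lower rail, hanging down. Rising, it is pushed in from about 22 mm below each seat and swings out by itself 1 to 3 mm above the seat; after that it can only come down onto that rung.
- stand: the fixed stand: white base plate 340 x 350 x 15 mm, two rails 304 mm apart leaning 35 deg towards the robot, four 10 mm round rungs between them, 45 mm apart along the slope: plain, yellow, green, plain. Origin on the bench; x away from the robot, y left, z up. On the plate's far part, 110 mm from the origin along x, lie a black 90 mm square at y = +90 mm and a bare half at y = -90 mm.
- cup_green: white specimen cup with a green cap, 60 mm across, 66 mm tall, on the far part of the stand's base plate: either on the black square or on the bare white half; origin at the centre of its underside
- cup_yellow: the like cup with a yellow cap, on the other half of the plate; origin at the centre of its underside
- cup_red: white specimen cup with a red cap, 60 mm across, 66 mm tall, left of the stand; origin at the centre of its underside; to be left alone
- dish: flat clear round dish, 60 mm across, 13 mm tall, on the near part of the stand's base plate; origin at the centre of its underside; to be left alone
- wash_bottle: white wash bottle, 68 mm across, 170 mm tall, on the robot's right; origin at the centre of its underside; to be left alone
- slide_box: blue and white slide box, 85 x 100 x 34 mm; origin at the centre of its underside; to be left alone
- marker_pen: white pen with black cap, 130 mm long, lying down; origin at the centre of its underside; to be left alone
Things that resemble listed ones, but are neither listed nor needed, are in the scene too. Leave any grey look-alike of the cup_green alone. Leave any grey look-alike of the cup_yellow alone.

How it is judged:
By the outcome, as a careful person would: the job done as asked, in the order asked, and still so for the second after the job is handed in, with the robot touching nothing.
It also fails if it takes over 32 s, if anything falls off the work surface, if the arm or the gripper's body presses on something with over 40 N, if the wrist force passes 120 N, or if a joint passes its speed limit or range.

## Working session

There is one attempt and no reset: what is moved stays moved. The work goes in short steps, Python scripts to look and compute and a tool call to move; the robot and the scene stay as the last step left them, time stands still between calls to the robot, and variables do not carry over. Pictures are saved under pics/ and viewed, at most 10 in all, crops included, and the job is handed in when it is done.

Besides the shell and the picture viewer there is one more tool, called after ">>>" as a command line: name --argument value ..., lists and objects as JSON in quotes. apply_moves: Moves the arm, as the interface text tells. Its arguments: {"type":"object","properties":{"series":{"type":"string"},"squeeze":{"type":"number"}},"required":["series"]}

```bash
mkdir -p pics
python3 - <<'E'
from bench import *
import bench,cv2,numpy as np
s=sense();print(s, grip_depth if not callable(grip_depth) else grip_depth())
ims=[]
for n in("side","top"):
    d=snapshot(n);np.savez(n+'.npz',**{k:d[k] for k in d});cv2.imwrite(f'pics/{n}.png',d['frame']);print(n,d['extrinsics'].round(3).tolist(),d['intrinsics'].tolist(),d['dist'])
E
```

```text
{'time': 0.0, 'joint_pos': array([-6.84938705e+01,  7.51595232e+00,  8.53295557e+01,  3.29317087e-04,
        8.72617141e+01, -4.89417353e+00]), 'qd': array([-0.0738536 ,  0.05458597, -0.00835515, -0.00373393,  0.09627843,
        0.12950181]), 'joint_efforts': array([ 2.74446265e-04, -5.69398284e+01, -5.00548983e+01, -3.84692248e-04,
        1.50016072e-02,  6.26926453e-05]), 'tool_pos': array([ 266.5918534 , -536.90340175,  230.23298515]), 'tcp_rot': array([-1.79893197e+02, -9.47543149e-03,  2.64002782e+01]), 'ft_force': array([-0.35619923, -0.10497244, -0.32903996]), 'wrist_torque': array([-0.00101035,  0.00465823, -0.02221432]), 'grip_force': 0.0, 'finger_gap': 85.14956646864272} 18.700000000000003
side [[-0.738, -0.45, 0.503, -89.368], [-0.675, 0.48, -0.56, 725.681], [0.011, -0.753, -0.658, 1058.022], [0.0, 0.0, 0.0, 1.0]] [[407.70747301318835, 0.0, 281.1508406152969], [0.0, 407.70747301318835, 215.75369723583313], [0.0, 0.0, 1.0]] [0.03442218 0.         0.         0.         0.        ]
top [[0.008, -0.98, 0.2, 300.444], [-1.0, -0.007, 0.003, 0.245], [-0.002, -0.2, -0.98, 1419.082], [0.0, 0.0, 0.0, 1.0]] [[514.7992955737169, 0.0, 263.66204287116267], [0.0, 514.7992955737169, 205.51644693525935], [0.0, 0.0, 1.0]] [-0.1660314  0.         0.         0.         0.       ]
```

View pics/side.png

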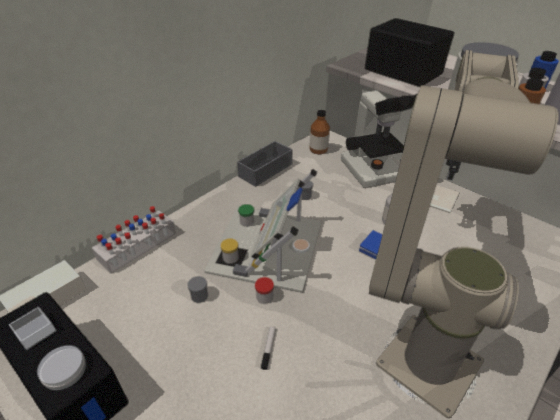

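View pics/top.png

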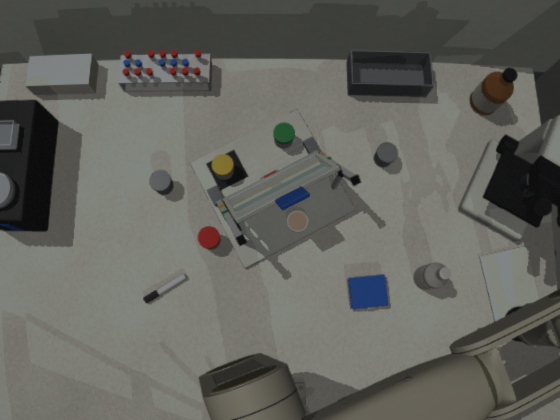

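The yellow cup (top view 223,167) stands on the black square, so the target is the yellow second rung, 45 mm up. The blue tab is at top view (292,198). The tool stays vertical because it can only twist about z, so I'll pinch the tab across its 74 mm width, along the stand's horizontal y axis.

```bash
cat > h.py <<'E'
import cv2,numpy as np
def pts(d,mask,E):
    v,u=np.nonzero(mask&(d['depth']>0));z=d['depth'][v,u]
    n=cv2.undistortPoints(np.c_[u,v].astype(float)[:,None],d['intrinsics'],d['dist'])[:,0]
    P=np.c_[n*z[:,None],z]
    return P@E[:3,:3].T+E[:3,3]
def blue(d):
    h=cv2.cvtColor(d['frame'],cv2.COLOR_BGR2HSV);return (h[...,0]>105)&(h[...,0]<130)&(h[...,1]>140)&(h[...,2]>50)
def fit(P):
    m=np.median(P,0);P=P[np.linalg.norm(P-m,axis=1)<60]
    u,s,vt=np.linalg.svd(P-P.mean(0),full_matrices=False)
    q=(P-P.mean(0))@vt.T
    print(len(P),'mean',P.mean(0).round(1),'zr',np.percentile(P[:,2],[2,98]).round(1));print(vt.round(3),(np.percentile(q,[1,99],axis=0)).round(1))
E
python3 - <<'E'
from h import *
for n,(a,b,c,e) in dict(top=(180,215,270,315),side=(185,215,282,305)).items():
    d=np.load(n+'.npz');m=blue(d);k=np.zeros_like(m);k[a:b,c:e]=1
    print(n);fit(pts(d,m&k,d['extrinsics']))
d=np.load('top.npz')
h=cv2.cvtColor(d['frame'],cv2.COLOR_BGR2HSV)
# plate corners / cup positions
E=d['extrinsics']
for nm,(u,v) in dict(L=(194,163),T=(297,111),R=(357,208),B=(248,263)).items():
    n=cv2.undistortPoints(np.array([[[u,v]]],float),d['intrinsics'],d['dist'])[0,0]
    r=E[:3,:3]@np.r_[n,1];t=(15-E[2,3])/r[2];print(nm,(E[:3,3]+t*r).round(1))
E
```

```text
top
366 mean [558.3 -61.9 250.1] zr [226.4 265.8]
[[-0.451  0.892 -0.033]
 [-0.586 -0.268  0.764]
 [ 0.673  0.364  0.644]] [[-35.1 -30.5  -6.4]
 [ 34.9  19.4   3.9]]
side
107 mean [553.8 -52.6 250.2] zr [229.5 265. ]
[[-0.38   0.911 -0.161]
 [-0.618 -0.12   0.777]
 [ 0.689  0.395  0.608]] [[-39.5 -28.3  -4.3]
 [ 30.8  20.5   2.9]]
L [708.9 203.7  15. ]
T [868.4 -90.3  15. ]
R [ 581.7 -256.4   15. ]
B [426.6  46.1  15. ]
```

>>> apply_moves --series "0.1 -0.063 -0.06 -0.018 -1;0.1 -0.063 -0.06 0 -1;0.1 -0.063 -0.06 0 -1;0.1 -0.063 -0.06 0 -1;0.1 -0.063 -0.06 0 -1" --squeeze 60

```text
time: 0.52
tool_pos: [355.0, -381.8, 321.6]
tcp_rot: [-179.9, 0.0, 28.4]
ft_force: [1.0, 0.2, -0.2]
finger_gap: 85.5
grip_force: 0.0
```

>>> apply_moves --series "0.113 -0.071 0 0 -1;0.113 -0.071 0 0 -1;0.113 -0.071 0 0 -1;0.113 -0.071 0 0 -1;0.113 -0.071 0 0 -1"

```text
time: 0.93
tool_pos: [453.4, -207.2, 321.0]
tcp_rot: [-180.0, 0.0, 28.4]
ft_force: [0.0, -0.5, -0.1]
finger_gap: 85.6
grip_force: 0.0
```

>>> apply_moves --series "0.103 -0.052 0 0 -1;0.103 -0.052 0 0 -1;0.103 -0.052 0 0 -1;0.103 -0.052 0 0 -1;0.103 -0.052 0 0 -1"

```text
time: 1.35
tool_pos: [552.2, -65.1, 320.9]
tcp_rot: [-180.0, 0.0, 28.5]
ft_force: [0.1, -0.4, -1.0]
finger_gap: 85.2
grip_force: 0.0
```

>>> apply_moves --series "0 0 0 0 -1;0 0 0 0 -1;0 0 0 0 -1"

```text
time: 1.6
tool_pos: [551.3, -66.9, 320.7]
tcp_rot: [-180.0, 0.1, 28.5]
ft_force: [-0.1, -0.8, -0.6]
finger_gap: 85.1
grip_force: 0.0
```

```bash
cat >> h.py <<'E'
from scipy.spatial.transform import Rotation as R
def wrist(out):
    from bench import sense,snapshot
    s=sense();d=snapshot('wrist');T=np.eye(4);T[:3,:3]=R.from_euler('xyz',s['tcp_rot'],degrees=True).as_matrix();T[:3,3]=s['tool_pos']
    cv2.imwrite(out,d['frame']);print(s['tool_pos'].round(1),s['tcp_rot'].round(2));return d,T@d['tool_from_camera'],T
E
python3 - <<'E'
from h import *
d,E,T=wrist('pics/w1.png')
P=pts(d,blue(d),E);fit(P)
fit((P-T[:3,3])@T[:3,:3])
E
```

```text
[551.3 -66.9 320.7] [-1.7997e+02  7.0000e-02  2.8510e+01]
8731 mean [562.2 -60.  246.7] zr [223.3 263.6]
[[ 0.479 -0.878 -0.01 ]
 [ 0.529  0.298 -0.795]
 [ 0.701  0.375  0.607]] [[-35.4 -22.1  -6.2]
 [ 35.5  29.7   2.1]]
8731 mean [12.9 -0.8 74. ] zr [57.2 97.4]
[[ 0.002  1.     0.009]
 [ 0.608 -0.009  0.794]
 [-0.794 -0.004  0.608]] [[-35.4 -22.1  -2.1]
 [ 35.5  29.7   6.2]]
```

View pics/w1.png

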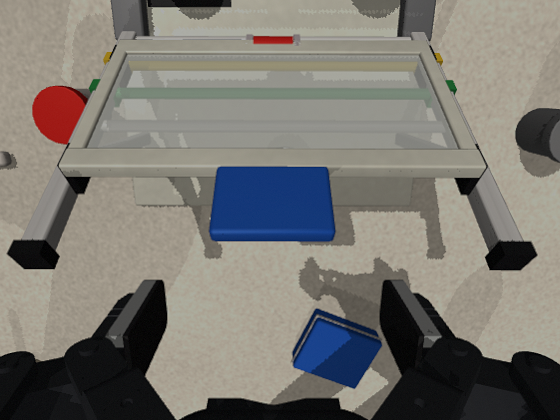

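The wrist view shows the tab (blue, 212–333 × 168–240) centred between the fingers: yaw is right, y is off by under 1 mm, and it lies about 6 mm ahead in tool x. Descending.

>>> apply_moves --series "0.022 -0.003 0.05 0 -1;0 0 0.08 0 -1;0 0 0.08 0 -1;0 0 0.06 0 -1;0 0 0.04 0 -1"

```text
time: 2.07
tool_pos: [555.5, -64.1, 225.9]
tcp_rot: [-179.9, 0.1, 28.3]
ft_force: [0.0, 0.8, -0.6]
finger_gap: 85.8
grip_force: 0.0
```

>>> apply_moves --series "0 0 0.02 0 -1;0 0 0.01 0 -1;0 0 0 0 -1;0 0 0 0 -1"

```text
time: 2.4
tool_pos: [557.6, -63.3, 220.6]
tcp_rot: [179.9, -0.1, 28.4]
ft_force: [0.9, 0.1, 0.2]
finger_gap: 85.3
grip_force: 0.0
```

Run:
```python
from h import *
d,E,T=wrist('pics/w2.png')
h=blue(d);h[260:]=h[260:]
P=pts(d,h,E);fit((P-T[:3,3])@T[:3,:3])
```

```text
[557.6 -63.3 220.6] [ 1.7993e+02 -8.0000e-02  2.8440e+01]
28115 mean [  6.4  -0.6 -25.8] zr [-42.7  -2.5]
[[ 0.002 -1.    -0.002]
 [-0.587  0.001 -0.809]
 [-0.809 -0.003  0.587]] [[-35.4 -29.4  -1.9]
 [ 35.4  22.    6.3]]
```

View pics/w2.png

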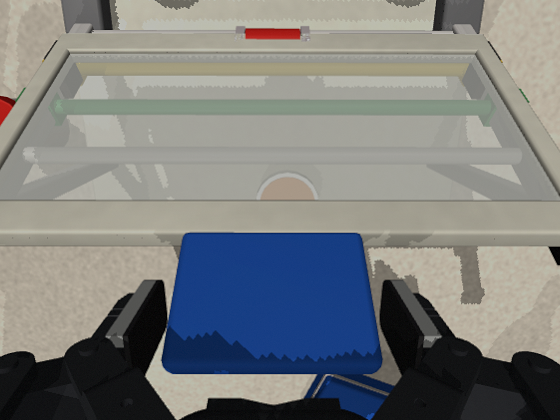

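The tab (165–382 × 233–373) is between the pads and centred to under 1 mm. I'll lower 4 mm and close.

>>> apply_moves --series "0 -0.002 0.013 0 -1;0 0 0 0 1;0 0 0 0 1;0 0 0 0 1;0 0 0 0 1" --squeeze 70

```text
time: 2.87
tool_pos: [557.3, -63.0, 216.3]
tcp_rot: [179.9, -0.1, 28.5]
ft_force: [-0.3, -3.0, 4.1]
finger_gap: 73.0
grip_force: 83.3
```

>>> apply_moves --series "0 0 0 0 1;0 0 0 0 1"

```text
time: 3.03
tool_pos: [557.3, -62.9, 216.3]
tcp_rot: [179.9, -0.1, 28.5]
ft_force: [0.2, -4.8, 5.6]
finger_gap: 73.1
grip_force: 83.4
```

>>> apply_moves --series "-0.01 0 -0.0142 0 1;-0.01 0 -0.0142 0 1;-0.01 0 -0.0142 0 1;-0.01 0 -0.0142 0 1;-0.01 0 -0.0142 0 1"

```text
time: 3.45
tool_pos: [544.7, -69.7, 236.8]
tcp_rot: [179.9, -0.1, 28.5]
ft_force: [9.3, -3.0, -2.6]
finger_gap: 73.2
grip_force: 82.8
```

>>> apply_moves --series "-0.01 0 -0.0142 0 1;-0.01 0 -0.0142 0 1;-0.01 0 -0.0142 0 1;-0.01 0 -0.0142 0 1;-0.01 0 -0.0142 0 1"

```text
time: 3.87
tool_pos: [531.6, -76.8, 258.1]
tcp_rot: [179.9, -0.1, 28.5]
ft_force: [9.2, -2.7, -2.0]
finger_gap: 72.8
grip_force: 82.9
```

>>> apply_moves --series "0 0 0 0 1;0 0 0 0 1;0 0 0 0 1;0 0 0 0 1"

```text
time: 4.2
tool_pos: [531.6, -76.8, 258.0]
tcp_rot: [179.9, -0.1, 28.5]
ft_force: [8.7, -2.5, -1.0]
finger_gap: 73.0
grip_force: 83.4
```

Run:
```python
from h import *
d,E,T=wrist('pics/w3.png')
P=pts(d,blue(d),E);fit((P-T[:3,3])@T[:3,:3])
```

```text
[531.6 -76.8 258. ] [ 1.7991e+02 -1.4000e-01  2.8470e+01]
29958 mean [  6.6  -0.1 -30.1] zr [-47.   -6.9]
[[ 0.002 -1.    -0.003]
 [-0.579  0.002 -0.816]
 [-0.816 -0.003  0.579]] [[-35.3 -29.2  -1.7]
 [ 35.2  22.    6.3]]
```

View pics/w3.png

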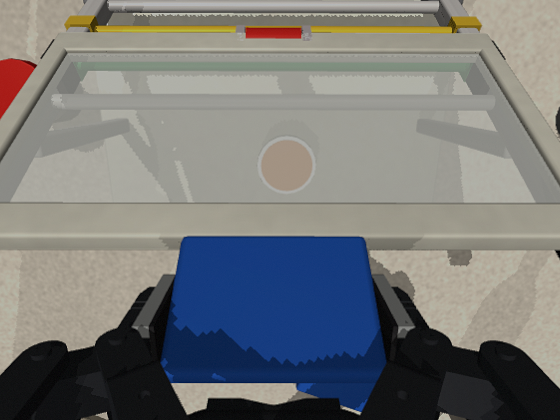

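There is no slip, and the shield is 51 mm up. The yellow rung (y≈29) is at the shield's lower rail, just by the red pawl (273,33). Lowering gently.

>>> apply_moves --series "0.0019 0 0.0027 0 1;0.0019 0 0.0027 0 1;0.0019 0 0.0027 0 1;0.0019 0 0.0027 0 1;0 0 0 0 1"

```text
time: 4.67
tool_pos: [533.7, -75.6, 254.6]
tcp_rot: [179.9, -0.1, 28.5]
ft_force: [9.2, -3.3, -2.0]
finger_gap: 73.1
grip_force: 83.5
```

>>> apply_moves --series "0.0019 0 0.0027 0 1;0.0019 0 0.0027 0 1;0 0 0 0 1;0 0 0 0 1"

```text
time: 5.0
tool_pos: [534.5, -75.2, 253.3]
tcp_rot: [179.9, -0.1, 28.5]
ft_force: [7.5, -2.7, -0.3]
finger_gap: 73.3
grip_force: 83.9
```

>>> apply_moves --series "0.0019 0 0.0027 0 1;0 0 0 0 1;0 0 0 0 1"

```text
time: 5.25
tool_pos: [534.6, -75.2, 253.2]
tcp_rot: [179.9, -0.1, 28.5]
ft_force: [2.4, -5.1, 5.4]
finger_gap: 72.7
grip_force: 84.4
```

>>> apply_moves --series "0.0019 0 0.0027 0 1;0 0 0 0 1;0 0 0 0 1"

```text
time: 5.5
tool_pos: [534.6, -75.2, 253.0]
tcp_rot: [179.9, -0.0, 28.5]
ft_force: [-3.2, -5.1, 10.5]
finger_gap: 73.1
grip_force: 85.0
```

Contact came at exactly 45 mm, so the pawl is seated. Releasing.

>>> apply_moves --series "-0.002 0 -0.003 0 1;0 0 0 0 -1;0 0 0 0 -1;0 0 0 0 -1;0 0 0 0 -1"

```text
time: 5.92
tool_pos: [533.4, -74.3, 251.7]
tcp_rot: [-179.9, 0.1, 28.5]
ft_force: [-0.3, 0.0, 0.0]
finger_gap: 85.6
grip_force: 0.0
```

>>> apply_moves --series "0 0 -0.02 0 -1;0 0 -0.06 0 -1;0 0 -0.08 0 -1;0 0 -0.1 0 -1;0 0 -0.06 0 -1"

```text
time: 6.33
tool_pos: [534.1, -74.7, 351.8]
tcp_rot: [179.9, -0.1, 28.5]
ft_force: [-0.0, 0.1, 1.4]
finger_gap: 85.2
grip_force: 0.0
```

>>> apply_moves --series "0 0 0 0 -1;0 0 0 0 -1;0 0 0 0 -1"

```text
time: 6.58
tool_pos: [533.6, -74.7, 347.7]
tcp_rot: [-180.0, 0.0, 28.5]
ft_force: [-1.1, -0.6, -0.0]
finger_gap: 85.6
grip_force: 0.0
```

Run:
```python
from h import *
d,E,T=wrist('pics/w4.png')
fit(pts(d,blue(d),E))
```

```text
[533.6 -74.7 347.7] [-1.7996e+02  4.0000e-02  2.8470e+01]
9508 mean [539.7 -72.1 283.3] zr [260.  300.4]
[[ 0.477 -0.879 -0.007]
 [ 0.527  0.292 -0.798]
 [ 0.704  0.377  0.602]] [[-35.4 -22.4  -5.9]
 [ 35.5  29.6   2. ]]
```

View pics/w4.png

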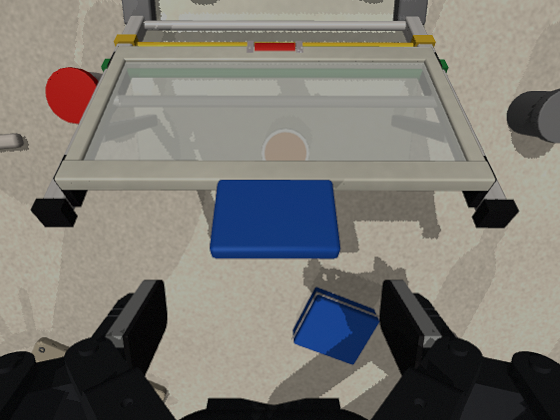

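The shield stays up: the tab rose 36.6 mm in z, which is 44.7 mm along the slope. The pawl (273,46) is on the yellow rung and the gripper is clear.

```bash
python3 -c "
from bench import hand_in;print(hand_in())"
```

```text
the job is handed in; nothing more can be done
None
```

The shield now rests with its pawl on the yellow rung (the yellow-capped cup stands on the black square), the gripper is clear of it, and the job was handed in at about 6.6 s.

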